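Unlock the tape tensioner and hold its arm wound

TASK

I want to thread a new tape through the tensioner: slide the green locking card straight up out of its slotted holder and stand it, foot down, in the blue card box, and let go of it there. Then swing the yellow arm round against its spring, past the empty holder, until it is right against the post with the red cap, and finish while still holding it there. Do not shift the grey component reel, the amber tape roll or the red solder spool lying about.

Things in the scene. Friction and masses are not known exactly. Their poses are not given: they have to be found in the camera images.
- tensioner: fixed tape tensioner stand; aluminium base plate 170 (x) x 165 (y) x 12 mm, origin at the centre of its underside, z up. In its frame (mm): the arm's upright pivot is at (0, -45); the black-capped rest post at (-51, -21), 11 mm across, top 64 above the bench; a small fixed white guide roller, 38 high, at (66, -55)
- pivot (a point): point on the vertical axis of the yellow arm, 57 mm above the bench; hub top 71 mm above the bench
- peg (a point): centre of the orange upright peg (cylinder, 16 mm diameter, from 60 to 94 mm above the bench) at the free end of the yellow arm, 100 mm from the pivot axis; this point is 78 mm above the bench. The arm is a flat bar 14 mm wide, 54 to 60 mm above the bench
- swingarm (a joint): turn of the yellow arm, rad, clockwise seen from above: 0 at the black-capped post (arm 0.9 rad left of the stand's +y axis, on its -x side), 1.3 at the stop against the red-capped post (0.4 rad right of +y). A spring always drives it back to 0: about 2 N at the peg at rest, 7 N at the stop. The card in its holder blocks it at about 0.8
- card_grip (a point): centre of the white grip bar on the upper edge of the green locking card; bar 10 mm thick (card's x), 72 long (y), 14 high, its top the card's top. Card 4 mm thick, 72 wide, 92 high, about 60 g; z up along the card. In the holder its long edge runs along the stand's y, this point 97 mm above the bench; it may lean up to 0.06 rad
- card_foot (a point): middle of the lower edge of the green locking card, 85 mm below the grip bar's centre
- card_box: fixed open blue card box, 54 (x) x 110 (y) x 68 mm high, walls and floor 4 mm, inside 46 x 102 mm; origin at the centre of its underside, z up; a card put in along its y axis stands leaning on a side wall
- reel: bystander: grey component reel lying flat, 87 mm across, 11 mm high; origin at the centre of its underside
- tape: bystander: amber roll of tape lying flat, 60 mm across, 12 mm high; origin at the centre of its underside
- spool: bystander: red solder spool standing, 63 mm across, 42 mm high; origin at the centre of its underside
- stop_post (a point): top of the red-capped stop post, 11 mm across, 64 mm above the bench; at (33, 1) mm in the stand's frame
- holder (a point): mouth centre of the grey slotted holder on the stand, 44 mm above the bench, at (0, 23) mm in the stand's frame; outside 20 (x) x 84 (y) mm, slot 6 mm (x) x 76 mm (y), 32 mm deep (floor 12 mm above the bench)

How it is judged (in metres and radians):
On the way, in this order (a step that is already met when the one before it is completed fails the run):
1. the locking card is lifted clear of its holder in the fingers (z of card_foot in the frame of tensioner above 0.05 m and contact force between the fingers and card above 0.3 N), for 0.1 s.
2. the locking card stands in the card box, let go (x of card_foot in the frame of card_box between -0.024 and 0.024 m and y of card_foot in the frame of card_box between -0.03 and 0.03 m and z of card_foot in the frame of card_box below 0.02 m and angle between card_grip's own z axis and vertical below 0.8 rad and contact force between the fingers and card below 0.1 N), for 0.2 s.
At the end, for the whole second after the job is handed in: The fingers hold the yellow arm (over 1 N) still within 0.06 rad of its stop (arm turn over 1.24 of 1.3), and the locking card stands foot down in the blue card box (foot on its floor, within 20 mm of the box's underside height, less than 0.8 rad from upright), touched by no finger (all of step 2 and value of joint swingarm above 1.24 rad and velocity of joint swingarm between -0.1 and 0.1 rad/s and contact force between the fingers and swingarm above 1 N); the arm keeps its last pose, push and grip.
It fails at once if the reel, the tape roll or the spool is shifted by more than 20 mm (distance of any of reel, tape, spool from where it was at the start of the episode above 0.02 m).
It also fails if it takes over 51 s, if anything falls off the work surface, if the arm or the gripper's body presses on something with over 40 N, if the wrist force passes 120 N, or if a joint passes its speed limit or range.

ROBOT

A 6-joint arm with a two-finger parallel gripper is mounted at the origin on a cart in front of the work surface, level with it; the furniture and walls round the work are solid. World frame = base frame: x ahead of the robot, y to its left, z up, the work surface at z = 0. Lengths are in m, angles in degrees, forces in N, time in s.
With the tool pointing down it reaches from about 0.275 to 0.75 m from the base axis. Payload 10.2 kg.
Tool frame: the origin (TCP) lies midway between the tips of the shut fingers; the grasp point (between the pads) lies 19 mm behind it (r.tcp_to_grasp is the distance from the TCP to the grasp point, in m); z points along the fingers, y is the line along which they close (so a half turn about z gives the same grasp; the last joint's range is limited). The gripper opens to 88 mm and grips with 3 to 60 N. Pads are 18 mm wide; open, the fingers measure 123 mm over their backs; the gripper's body (75 mm by 187 mm) begins 45 mm behind the grasp point.
Start: joints at [-87.456, 17.928, 85.812, -0, 76.261, -12.8], TCP at [0.139, -0.506, 0.239] pointing down, gripper open.
Joint ranges: [-168.41, 168.41], [-55.51, 124.54], [10.69, 146.95], [-70.63, 250.63], [1, 178], [-165.06, 165.06]. Speed limits (degrees/s): [136.94, 136.94, 172.46, 180, 180, 180].

INTERFACE

Orientations are given as [roll, pitch, yaw] about the fixed x, y, z axes, in that order (R = Rz(yaw) Ry(pitch) Rx(roll)).
In Python, from station import sensors, optics, hand_in, r gives the robot as it stands. The module is installed in compiled form; this text tells all that it offers.
- The arm moves only by the shell command python3 -m handwheel 'ROWS' [FORCE]. ROWS is JSON, a list of rows, each an object with "offset": the shift along the world's x, y, z in cm, a list of three; "rotation": the turn, a rotation vector about the world's x, y, z in degrees, a list of three; "jaw": the opening, from -1 (shut) to 1 (fully open). In form: [{"offset": [dx, dy, dz], "rotation": [ax, ay, az], "jaw": jaw}, ...]. A call has 1 to 5 rows; each row is the pose to reach, as a shift and turn from the pose commanded when the call began; what a row does not reach only later rows make up. A row lasts 1/8 s, in which the tool goes at most 62.5 mm and 10.7 degrees, less where a joint would pass 70% of its speed; a pose out of reach is approached as far as the arm can. A call with a gripper value outside its range is refused whole. The fingers move at their own pace and stop on an object; FORCE is the grip in N (left out, the last holds). Time passes only in rows, so rows that repeat a pose let the fingers close. It gives the time, the measured TCP pose, the force, the opening and the grip force at its end, in the units of the state.
- sensors.get_state(): the state, without advancing time (a new reading comes with each control period).
- optics.read_camera(name): name is "scene" or "top"; returns (picture, depth): 384x512x3 uint8, blue, green, red; 384x512 float32, m along the optical axis (not along the pixel's ray), 0 where there is no reading.
- optics.camera_params(name): a dict with "fx", "fy", "cx", "cy" (pixels), "k1" (the pictures are not rectified: a ray, as slopes to the right and down, at radius r is drawn at 1 + k1 r^2 times it, then the intrinsics apply), "R" (3x3) and "t" (3): a world point X has camera coordinates R X + t. Camera axes: x right, y down, z forward; pixel columns grow to the right and rows downward; lengths in m; the calibration is good to about 2 mm. A picture is of the moment at which its call begins. camera_params takes no time and is no camera call.
- hand_in(): hands the job in; it is judged then, once.
The state is a dict: "time": time; "joints": joint angles; "joint_vel": joint speeds; "effort": joint torques, N m; "tcp_pos": TCP position; "orientation": TCP orientation; "contact_force": force on the tool from outside, world axes, zero at the start; "ft_torque": the same for the moment, N m; "width": finger opening in m; "grasp_force": force on a finger pad.
Only numpy, scipy, OpenCV 4.12 (cv2) and the standard library are available. Lean on these libraries where they do the work, as an engineer would, in place of code of your own. Each camera call takes 0.05 s, during which the arm holds its last target. There are 200 camera calls.

## Working session

There is one attempt and no reset: what is moved stays moved. The work goes in short steps, Python scripts to look and compute and a shell command to move; the robot and the scene stay as the last step left them, time stands still between calls to the robot, and variables do not carry over. Pictures are saved under pics/ and viewed, at most 10 in all, crops included, and the job is handed in when it is done.

```bash
mkdir -p pics
cat > h.py <<'E'
import numpy as np, cv2
from station import sensors, optics, hand_in, r
def grab(n):
    im,d=optics.read_camera(n); np.savez(f'{n}.npz',im=im,d=d); return im,d
def load(n):
    z=np.load(f'{n}.npz'); return z['im'],z['d']
def ray(n,u,v):
    p=optics.camera_params(n); K=np.array([[p['fx'],0,p['cx']],[0,p['fy'],p['cy']],[0,0,1]])
    q=cv2.undistortPoints(np.array([[[u,v]]],float),K,np.array([p['k1'],0,0,0.]))[0,0]
    R=np.array(p['R']);t=np.array(p['t']).ravel()
    return -R.T@t, R.T@np.array([q[0],q[1],1]),
def atz(n,u,v,z):
    o,d=ray(n,u,v); return o+d*(z-o[2])/d[2]
def atd(n,u,v,dep):
    o,d=ray(n,u,v); return o+d*dep
def cloud(n):
    im,d=load(n); h,w=d.shape
    p=optics.camera_params(n); K=np.array([[p['fx'],0,p['cx']],[0,p['fy'],p['cy']],[0,0,1]])
    uv=np.stack(np.meshgrid(np.arange(w),np.arange(h)),-1).reshape(-1,1,2).astype(float)
    q=cv2.undistortPoints(uv,K,np.array([p['k1'],0,0,0.]))[:,0]
    R=np.array(p['R']);t=np.array(p['t']).ravel()
    c=np.c_[q,np.ones(len(q))]*d.reshape(-1,1)
    return ((c-t)@R).reshape(h,w,3)
E
python3 - <<'E'
from h import *
for n in('scene','top'):
    im,d=grab(n); cv2.imwrite(f'pics/{n}0.png',cv2.resize(im,(768,576)))
    p=optics.camera_params(n); print(n,p['fx'],p['k1'],ray(n,256,192))
print(sensors.get_state())
E
```

```text
scene 492.3862230189949 0.005347592350543449 (array([0.08246864, 0.48788142, 0.84148173]), array([ 0.39589691, -0.56757423, -0.7219364 ]))
top 439.9656376167719 -0.08241485468797465 (array([ 0.44323261, -0.11253951,  1.06297185]), array([ 0.05348362,  0.00542421, -0.99867667]))
{'time': 0.1, 'joints': array([-8.74562766e+01,  1.79560804e+01,  8.58491958e+01, -8.19405552e-04,
        7.62617777e+01, -1.28008773e+01]), 'joint_vel': array([ 0.01124018, -0.13006933, -0.08850644, -0.03080654,  0.02918689,
       -0.03058564]), 'effort': array([ 3.58567122e-03, -4.02810395e+01, -2.52638161e+01,  6.96495082e-02,
        3.43442475e-02, -5.60498984e-05]), 'tcp_pos': array([ 0.13889337, -0.50606263,  0.23822274]), 'orientation': array([-1.79934436e+02, -1.40807390e-02,  1.53447877e+01]), 'contact_force': array([-1.26196456,  0.18697111, -0.11719594]), 'ft_torque': array([0.05150471, 0.0372691 , 0.07361503]), 'grasp_force': 0.0, 'width': 0.08795858513592202}
```

View pics/scene0.png

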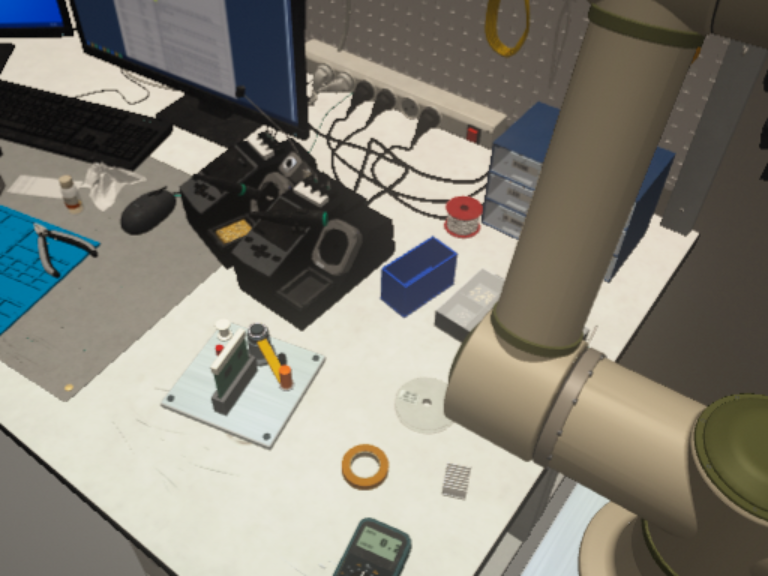

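View pics/top0.png

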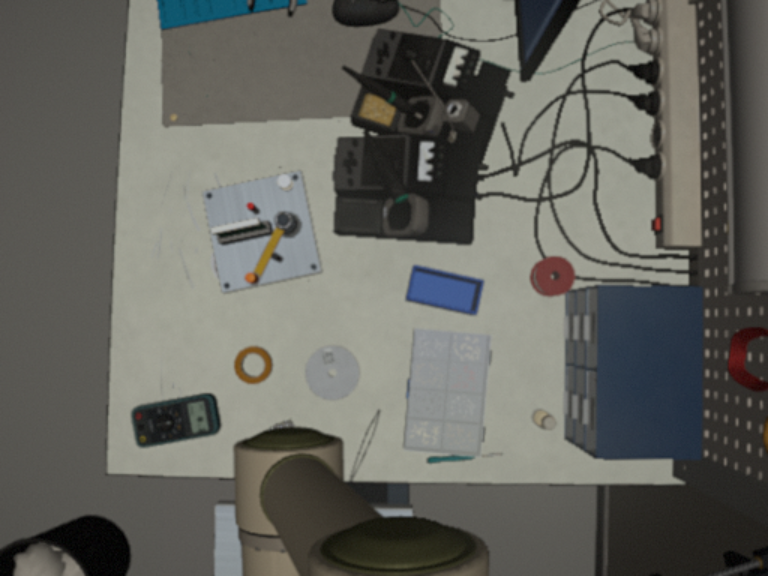

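The scene view shows the stand (with card at 768-scale px ~230,365), blue box (420,275), reel, tape and spool. The top view shows the stand at (262,232), box (445,290) and the yellow arm with its peg at (251,278).

Run:
```python
from h import *
im,d=load('top'); s,ds=load('scene')
print(optics.camera_params('top')['R'])
cv2.imwrite('pics/top_c.png',cv2.resize(im[105:215,125:335],None,fx=3.8,fy=3.8,interpolation=cv2.INTER_CUBIC))
cv2.imwrite('pics/sc_c.png',cv2.resize(s[205:305,100:225],None,fx=6,fy=6,interpolation=cv2.INTER_CUBIC)[:600])
C=cloud('top')
for nm,(u,v) in dict(reel=(345,372),tape=(268,365),spool=(552,276),station=(405,215),stn2=(460,110),stnL=(380,40),boxfl=(445,290),organ=(445,390),cab=(630,370),screen=(545,40),multi=(175,420)).items():
    print(nm,C[int(v/1.5),int(u/1.5)].round(3))
```

```text
[[ 0.0211283  -0.99971421  0.01118413]
 [-0.99845577 -0.02167393 -0.05114998]
 [ 0.05137777 -0.01008614 -0.99862836]]
reel [ 0.365 -0.048  0.013]
tape [0.374 0.077 0.008]
spool [ 0.526 -0.379  0.   ]
station [ 0.605 -0.136  0.092]
stn2 [ 0.753 -0.21   0.135]
stnL [ 0.876 -0.092  0.087]
boxfl [ 0.5   -0.203  0.003]
organ [ 0.342 -0.203  0.037]
cab [ 0.387 -0.447  0.167]
screen [ 0.819 -0.311  0.233]
multi [0.285 0.216 0.034]
```

View pics/top_c.png

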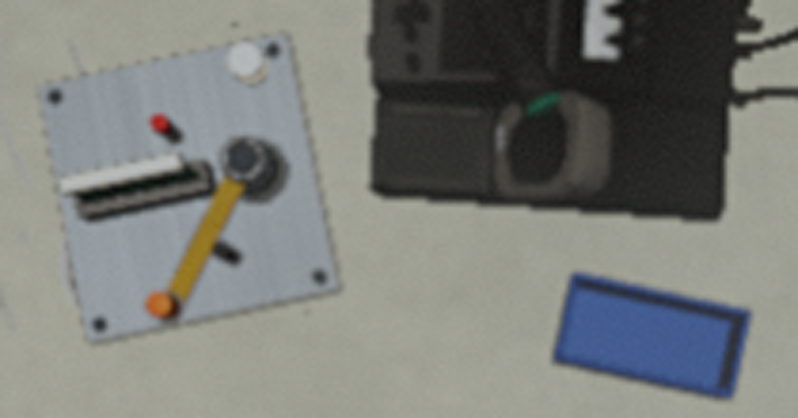

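View pics/sc_c.png

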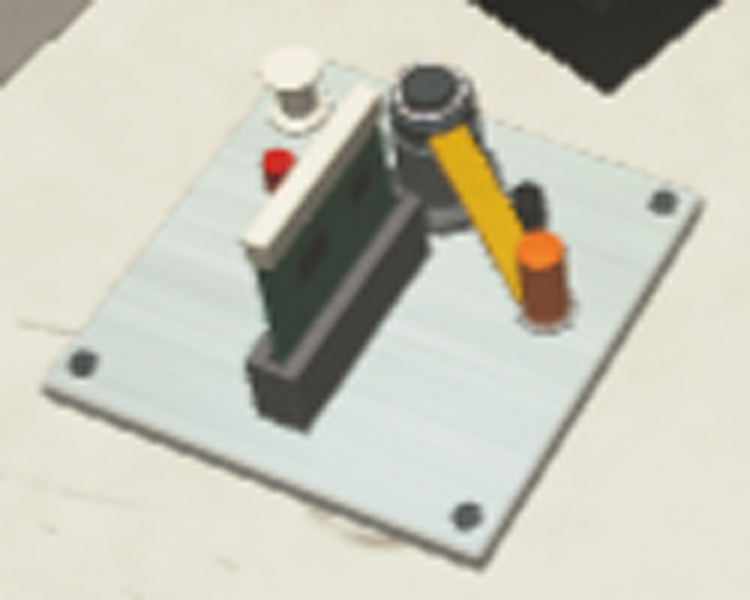

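The top crop shows the plate corners (40,88), (288,36), (340,292), (90,342), the grip bar from (60,187) to (185,162), the red post at (160,123), the peg at (160,303), and the box rim corners (575,273), (750,312), (733,397), (554,362). In the scene crop the bar top runs from (262,243) to (370,92), leaning a little towards the red post.

Run:
```python
from h import *
def T(x,y,z): return atz('top',(x+.5)/3.8-.5+125,(y+.5)/3.8-.5+105,z)
def S(x,y,z): return atz('scene',(x+.5)/6-.5+100,(y+.5)/6-.5+205,z)
def rect(P,name):
    P=np.array(P); c=P.mean(0); print(name,c.round(4),[round(float(np.linalg.norm((P[i]-P[i-1])[:2])),4) for i in range(4)]); return P
P=rect([T(40,88,.012),T(288,36,.012),T(340,292,.012),T(90,342,.012)],'stand')
e=(P[0]-P[1])+(P[3]-P[2]); yaw=np.degrees(np.arctan2(-e[0],e[1])); print('yaw',yaw)
f=(P[0]-P[3])+(P[1]-P[2]); print('yaw x',np.degrees(np.arctan2(f[1],f[0])))
Q=rect([S(45,388,.012),S(330,62,.012),S(703,203,.012),S(480,566,.012)],'stand scene')
B=rect([T(575,273,.068),T(750,312,.068),T(733,397,.068),T(554,362,.068)],'box')
e=(B[0]-B[1])+(B[3]-B[2]); print('boxyaw',np.degrees(np.arctan2(-e[0],e[1])))
c=P.mean(0)[:2]; a=np.radians(yaw); R=np.array([[np.cos(a),-np.sin(a)],[np.sin(a),np.cos(a)]])
def st(p): return ((p[:2]-c)@R*1000).round(1)
for n,p in dict(pivot=T(245,160,.071),stop=T(160,123,.064),peg=T(160,303,.094),peg_s=S(541,248,.094),stop_s=S(278,158,.064),hub_s=S(430,88,.071),bar1=T(60,187,.104),bar2=T(184,161,.104),roll=T(246,62,.038)).items(): print(n,p.round(4),st(p))
C=cloud('top');
# bar top points from clouds
for n in('top','scene'):
    C=cloud(n); xy=(C[...,:2]-c)@R
    m=(C[...,2]>.093)&(C[...,2]<.115)&(abs(xy[...,0])<.03)&(xy[...,1]>-.03)&(xy[...,1]<.08)
    q=xy[m]*1000; print(n,m.sum(),q.mean(0),q.min(0),q.max(0),np.median(C[m][:,2]))
print('holder',c+R@[0,.023],'R',R)
```

```text
stand [0.5862 0.0917 0.012 ] [0.1659, 0.1618, 0.1672, 0.1611]
yaw 12.769416045338055
yaw x 13.216658974352177
stand scene [0.5831 0.0937 0.012 ] [0.1669, 0.1646, 0.1554, 0.1621]
box [ 0.4962 -0.199   0.068 ] [0.0547, 0.1073, 0.0519, 0.1088]
boxyaw -10.569912577429251
pivot [0.5961 0.0472 0.071 ] [ -0.2 -45.6]
stop [0.6187 0.1006 0.064 ] [33.7  1.4]
peg [0.5077 0.0905 0.094 ] [-76.7  16.1]
peg_s [0.5086 0.091  0.094 ] [-75.7  16.4]
stop_s [0.6215 0.1    0.064 ] [36.3  0.3]
hub_s [0.5975 0.0502 0.071 ] [  1.8 -43. ]
bar1 [0.5732 0.149  0.104 ] [ 0.  58.7]
bar2 [0.5897 0.0772 0.104 ] [  0.3 -14.9]
roll [0.6625 0.0539 0.038 ] [ 66.1 -53.7]
top 173 [ 0.26450188 22.21957473] [ -4.38452534 -13.36114945] [ 6.76363523 59.09617208] 0.10335667911865305
scene 230 [ 0.73887248 25.70310115] [ -3.78234972 -12.74000262] [ 8.67543529 59.20287781] 0.10254086375504676
holder [0.58106758 0.11412534] R [[ 0.97526748 -0.22102794]
 [ 0.22102794  0.97526748]]
```

Both cameras agree with each other and with the given geometry: stand at (0.586, 0.092) with yaw 12.9°, bar centre at (0.582, 0.114), box at (0.496, -0.199) with yaw -10.6°. Next I move over the card with the tool yaw at about 102.9°.

```bash
python3 -m handwheel '[{"offset":[3,4.1,0],"rotation":[0,0,6],"jaw":1},{"offset":[6,8.2,0],"rotation":[0,0,12],"jaw":1},{"offset":[9,12.4,0],"rotation":[0,0,18],"jaw":1},{"offset":[12,16.6,0],"rotation":[0,0,24],"jaw":1},{"offset":[15,20.8,0],"rotation":[0,0,30],"jaw":0.4}]' 
python3 -m handwheel '[{"offset":[3,4.1,0],"rotation":[0,0,6],"jaw":0.4},{"offset":[6,8.2,0],"rotation":[0,0,12],"jaw":0.4},{"offset":[9,12.4,0],"rotation":[0,0,18],"jaw":0.4},{"offset":[12,16.6,0],"rotation":[0,0,24],"jaw":0.4},{"offset":[15,20.8,0],"rotation":[0,0,30],"jaw":0.4}]' 
python3 -m handwheel '[{"offset":[3,4.1,0],"rotation":[0,0,6],"jaw":0.4},{"offset":[6,8.2,0],"rotation":[0,0,12],"jaw":0.4},{"offset":[9,12.4,0],"rotation":[0,0,18],"jaw":0.4},{"offset":[12,16.6,0],"rotation":[0,0,24],"jaw":0.4},{"offset":[14.3,20.4,0],"rotation":[0,0,27.6],"jaw":0.4}]'
python3 - <<'E'
from h import *
C=cloud('top')
# station near box: points within box x/y region, height
for z in (.03,.06,.09,.12):
    m=(C[...,2]>z)&(C[...,1]>-.33)&(C[...,1]<-.06)&(C[...,0]>.54)&(C[...,0]<.75); print(z,m.sum(),C[m][:,0].min(),[C[m&(abs(C[...,1]-y)<.02)][:,0].min().round(3) for y in(-.1,-.15,-.2,-.25)])
st=sensors.get_state(); print(st['contact_force'],st['joints'])
E
```

```text
time: 0.72
tcp_pos: [0.2895, -0.2967, 0.2386]
orientation: [-180.0, -0.0, 45.5]
contact_force: [0.7, 0.8, -0.1]
width: 0.0796
grasp_force: 0.0
time: 1.35
tcp_pos: [0.4396, -0.0887, 0.2386]
orientation: [-180.0, 0.0, 75.5]
contact_force: [0.5, -0.3, 0.3]
width: 0.0619
grasp_force: 0.0
time: 1.98
tcp_pos: [0.5826, 0.1154, 0.2382]
orientation: [-180.0, -0.0, 103.1]
contact_force: [-0.7, -0.2, 1.0]
width: 0.0618
grasp_force: 0.0
0.03 6862 0.5719083503464492 [np.float64(0.575), np.float64(0.574), np.float64(0.573), np.float64(0.572)]
0.06 6092 0.5719083503464492 [np.float64(0.575), np.float64(0.574), np.float64(0.573), np.float64(0.572)]
0.09 5013 0.5730793163931767 [np.float64(0.615), np.float64(0.575), np.float64(0.573), np.float64(0.619)]Traceback (most recent call last):
  File "<stdin>", line 5, in <module>
    return umr_minimum(a, axis, None, out, keepdims, initial, where)
ValueError: zero-size array to reduction operation minimum which has no identity
```

```bash
python3 -m handwheel '[{"offset":[-0.1,-0.15,-4],"rotation":[0,0,-0.2],"jaw":0.4},{"offset":[-0.1,-0.15,-8],"rotation":[0,0,-0.2],"jaw":0.4},{"offset":[-0.1,-0.15,-11.5],"rotation":[0,0,-0.2],"jaw":0.4},{"offset":[-0.1,-0.15,-14],"rotation":[0,0,-0.2],"jaw":0.4},{"offset":[-0.1,-0.15,-16],"rotation":[0,0,-0.2],"jaw":0.4}]' 
python3 -m handwheel '[{"offset":[0,0,0],"rotation":[0,0,0],"jaw":-0.4},{"offset":[0,0,0],"rotation":[0,0,0],"jaw":-1},{"offset":[0,0,0],"rotation":[0,0,0],"jaw":-1},{"offset":[0,0,0],"rotation":[0,0,0],"jaw":-1},{"offset":[0,0,0],"rotation":[0,0,0],"jaw":-1}]' 15
python3 -m handwheel '[{"offset":[0,0,0],"rotation":[0,0,0],"jaw":-1},{"offset":[0,0,0],"rotation":[0,0,0],"jaw":-1},{"offset":[0,0,0],"rotation":[0,0,0],"jaw":-1}]'
python3 - <<'E'
from h import *
s,_=grab('scene'); cv2.imwrite('pics/s2.png',cv2.resize(s[150:310,80:290],None,fx=3.7,fy=3.7,interpolation=cv2.INTER_CUBIC))
E
```

```text
time: 2.6
tcp_pos: [0.5804, 0.1122, 0.0772]
orientation: [-179.9, -0.0, 102.7]
contact_force: [-0.1, 0.7, 1.0]
width: 0.0616
grasp_force: 0.0
time: 3.22
tcp_pos: [0.581, 0.1122, 0.079]
orientation: [180.0, 0.0, 102.7]
contact_force: [0.3, -0.6, 0.1]
width: 0.0142
grasp_force: 0.0
time: 3.6
tcp_pos: [0.5811, 0.1122, 0.0789]
orientation: [180.0, 0.0, 102.7]
contact_force: [0.3, 0.1, 2.2]
width: 0.0098
grasp_force: 15.0
```

View pics/s2.png

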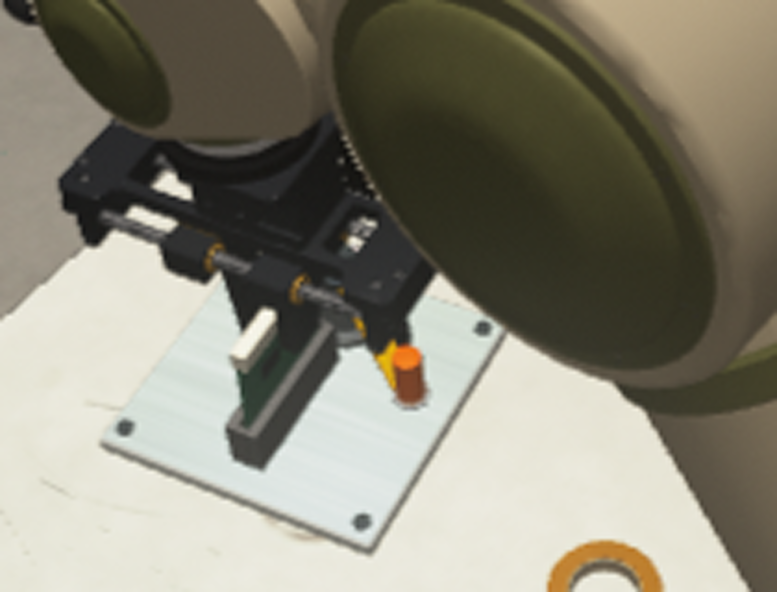

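The fingers hold the bar (px ~255,340) with a width of 9.8 mm, equal to the bar thickness. Lifting straight up.

```bash
python3 -m handwheel '[{"offset":[0,0,0],"rotation":[0,0,0],"jaw":-1},{"offset":[0,0,0.7],"rotation":[0,0,0],"jaw":-1},{"offset":[0,0,1.5],"rotation":[0,0,0],"jaw":-1},{"offset":[0,0,2.4],"rotation":[0,0,0],"jaw":-1},{"offset":[0,0,3.2],"rotation":[0,0,0],"jaw":-1}]' 30
python3 -m handwheel '[{"offset":[0,0,1.5],"rotation":[0,0,0],"jaw":-1},{"offset":[0,0,3.2],"rotation":[0,0,0],"jaw":-1},{"offset":[0,0,5],"rotation":[0,0,0],"jaw":-1},{"offset":[0,0,7],"rotation":[0,0,0],"jaw":-1},{"offset":[0,0,9],"rotation":[0,0,0],"jaw":-1}]'
python3 - <<'E'
from h import *
s,_=grab('scene'); cv2.imwrite('pics/s3.png',cv2.resize(s[120:310,80:290],None,fx=3.1,fy=3.1,interpolation=cv2.INTER_CUBIC))
E
```

```text
time: 4.28
tcp_pos: [0.5808, 0.1122, 0.1115]
orientation: [-180.0, 0.0, 102.7]
contact_force: [-0.3, 0.5, -0.3]
width: 0.0098
grasp_force: 29.8
time: 4.9
tcp_pos: [0.5809, 0.1122, 0.2024]
orientation: [180.0, 0.0, 102.7]
contact_force: [0.0, -0.9, -0.2]
width: 0.0093
grasp_force: 29.8
```

View pics/s3.png

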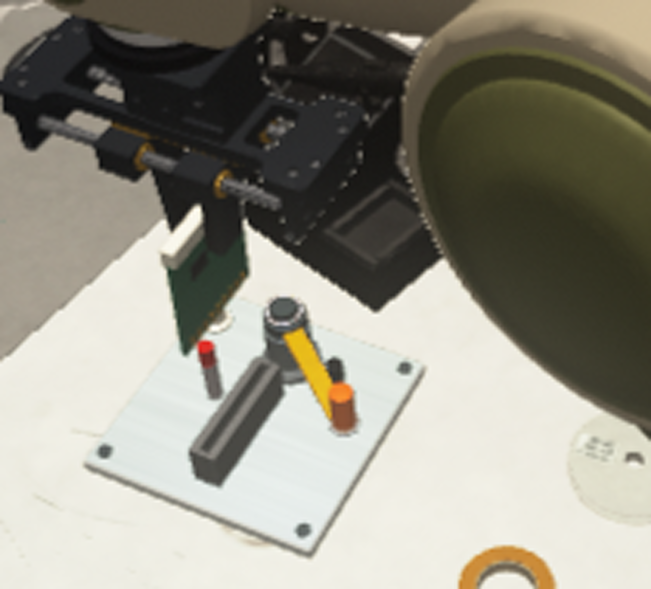

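The card is clear of the empty holder, upright in the grip (px ~205,285). Carrying it to the box.

```bash
python3 -m handwheel '[{"offset":[-1,-2,0],"rotation":[0,0,-2],"jaw":-1},{"offset":[-2,-5,0],"rotation":[0,0,-4.5],"jaw":-1},{"offset":[-3.2,-9,0],"rotation":[0,0,-7.5],"jaw":-1},{"offset":[-4.4,-13,0],"rotation":[0,0,-10.5],"jaw":-1},{"offset":[-5.6,-17,0],"rotation":[0,0,-13.5],"jaw":-1}]'
python3 -m handwheel '[{"offset":[-0.8,-4,0],"rotation":[0,0,-3],"jaw":-1},{"offset":[-1.7,-8,0],"rotation":[0,0,-6],"jaw":-1},{"offset":[-2.4,-11.5,0],"rotation":[0,0,-8.5],"jaw":-1},{"offset":[-2.9,-14.1,0],"rotation":[0,0,-9.8],"jaw":-1},{"offset":[-2.9,-14.1,0],"rotation":[0,0,-9.8],"jaw":-1}]'
python3 - <<'E'
from h import *
s,_=grab('scene'); cv2.imwrite('pics/s4.png',cv2.resize(s[100:230,220:340],None,fx=4.5,fy=4.5,interpolation=cv2.INTER_CUBIC))
E
```

```text
time: 5.58
tcp_pos: [0.5244, -0.059, 0.2011]
orientation: [180.0, 0.0, 89.2]
contact_force: [0.1, -0.8, -1.0]
width: 0.0098
grasp_force: 29.8
time: 6.2
tcp_pos: [0.4956, -0.2, 0.2009]
orientation: [180.0, 0.0, 79.3]
contact_force: [0.4, 0.8, -0.4]
width: 0.0097
grasp_force: 29.8
```

View pics/s4.png

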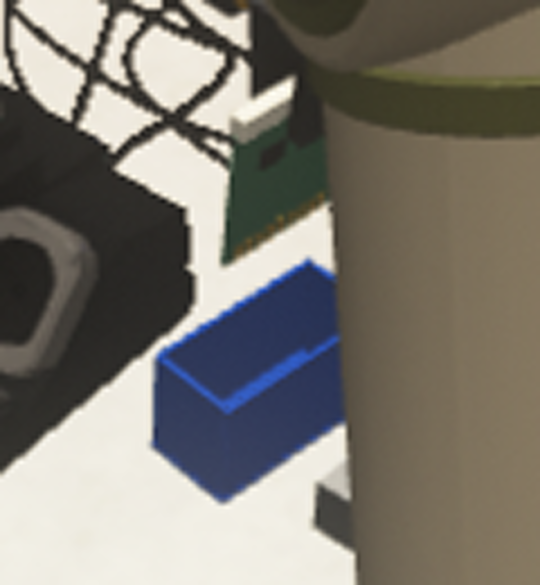

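The card hangs above the box: lower left corner at (225,263), grip bar end around (232,130), box rim end corners at (158,355) and (228,410). I check the foot against the box.

Run:
```python
from h import *
def S(x,y,z): return atz('scene',(x+.5)/4.5-.5+220,(y+.5)/4.5-.5+100,z)
a,b,c,k=S(158,355,.068),S(228,410,.068),S(225,263,.135),S(310,261,.068)
t=np.radians(-10.6);R=np.array([[np.cos(t),-np.sin(t)],[np.sin(t),np.cos(t)]])
o=np.array([.4962,-.199])
for p in(a,b,k,c,S(325,203,.135)): print(p.round(4),((p[:2]-o)@R*1000).round(1))
```

```text
[ 0.5336 -0.1522  0.068 ] [28.1 52.9]
[ 0.4841 -0.1423  0.068 ] [-22.3  53.6]
[ 0.512  -0.2561  0.068 ] [ 26.  -53.2]
[ 0.506  -0.1659  0.135 ] [ 3.5 34.3]
[ 0.4922 -0.2311  0.135 ] [  2.  -32.3]
```

Centred in both measurements. Lowering.

```bash
python3 -m handwheel '[{"offset":[0,0,-3],"rotation":[0,0,0],"jaw":-1},{"offset":[0,0,-6],"rotation":[0,0,0],"jaw":-1},{"offset":[0,0,-9],"rotation":[0,0,0],"jaw":-1},{"offset":[0,0,-11],"rotation":[0,0,0],"jaw":-1},{"offset":[0,0,-12.3],"rotation":[0,0,0],"jaw":-1}]'
python3 -m handwheel '[{"offset":[0,0,-0.4],"rotation":[0,0,0],"jaw":-1},{"offset":[0,0,-0.6],"rotation":[0,0,0],"jaw":-1},{"offset":[0,0,-0.6],"rotation":[0,0,0],"jaw":-1}]'
```

```text
time: 6.88
tcp_pos: [0.496, -0.1976, 0.0771]
orientation: [-180.0, -0.0, 79.5]
contact_force: [0.8, -0.4, -1.0]
width: 0.0094
grasp_force: 29.8
time: 7.25
tcp_pos: [0.4962, -0.1989, 0.0722]
orientation: [180.0, 0.0, 79.4]
contact_force: [-0.5, -1.0, 0.6]
width: 0.0099
grasp_force: 29.8
```

```bash
python3 -m handwheel '[{"offset":[0,0,0],"rotation":[0,0,0],"jaw":1},{"offset":[0,0,0],"rotation":[0,0,0],"jaw":1},{"offset":[0,0,0],"rotation":[0,0,0],"jaw":1},{"offset":[0,0,0],"rotation":[0,0,0],"jaw":1},{"offset":[0,0,0],"rotation":[0,0,0],"jaw":1}]'
python3 -m handwheel '[{"offset":[0,0,0],"rotation":[0,0,0],"jaw":1},{"offset":[0,0,3],"rotation":[0,0,0],"jaw":1},{"offset":[0,0,7],"rotation":[0,0,0],"jaw":1},{"offset":[0,0,11],"rotation":[0,0,0],"jaw":1},{"offset":[0,0,15],"rotation":[0,0,0],"jaw":1}]'
python3 - <<'E'
from h import *
s,_=grab('scene'); cv2.imwrite('pics/s5.png',cv2.resize(s[100:230,220:340],None,fx=4.5,fy=4.5,interpolation=cv2.INTER_CUBIC))
E
```

```text
time: 7.88
tcp_pos: [0.4959, -0.1988, 0.0717]
orientation: [-180.0, 0.0, 79.4]
contact_force: [0.2, -0.1, 0.3]
width: 0.0575
grasp_force: 0.1
time: 8.5
tcp_pos: [0.4958, -0.1987, 0.2231]
orientation: [180.0, 0.0, 79.4]
contact_force: [-0.4, -0.5, 0.3]
width: 0.0883
grasp_force: 0.0
```

View pics/s5.png

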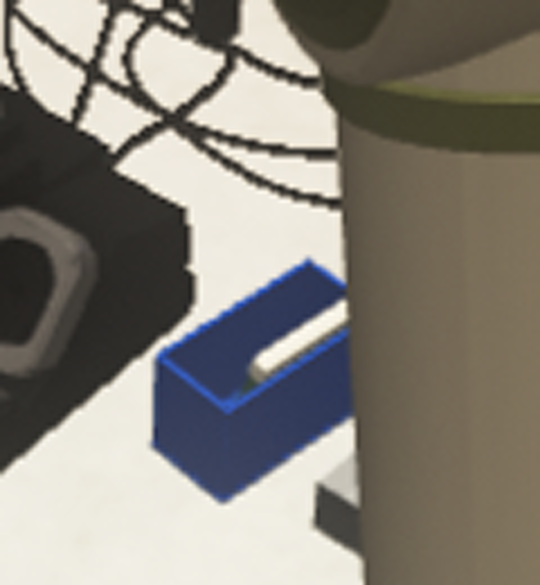

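The card stands in the box leaning on the near side wall (bar end at 258,365), and the fingers are free. Next I go over the peg at (0.507, 0.091) with tool yaw 154.5°, so the jaws close along the tangent.

```bash
python3 -m handwheel '[{"offset":[0.1,3,0],"rotation":[0,0,8],"jaw":1},{"offset":[0.2,6,0],"rotation":[0,0,16],"jaw":1},{"offset":[0.4,9,0],"rotation":[0,0,24],"jaw":1},{"offset":[0.5,12,0],"rotation":[0,0,32],"jaw":1},{"offset":[0.6,15,0],"rotation":[0,0,40],"jaw":0.3}]'
python3 -m handwheel '[{"offset":[0.1,3,0],"rotation":[0,0,8],"jaw":0.3},{"offset":[0.2,6,0],"rotation":[0,0,16],"jaw":0.3},{"offset":[0.3,9,0],"rotation":[0,0,24],"jaw":0.3},{"offset":[0.4,12,0],"rotation":[0,0,32],"jaw":0.3},{"offset":[0.5,14,0],"rotation":[0,0,35],"jaw":0.3}]'
python3 - <<'E'
from h import *
t,_=grab('top'); C=cloud('top')
m=(C[...,2]>.05)&(C[...,2]<.12)&(abs(C[...,0]-.4962)<.05)&(abs(C[...,1]+.199)<.06)&(t.min(2)>110)
a=np.radians(-10.6);R=np.array([[np.cos(a),-np.sin(a)],[np.sin(a),np.cos(a)]])
q=(C[m][:,:2]-[.4962,-.199])@R*1000
print('bar',m.sum(),q.mean(0),q.min(0),q.max(0),C[m][:,2].min(),C[m][:,2].max())
print(sensors.get_state()['tcp_pos'])
cv2.imwrite('pics/t6.png',cv2.resize(t[100:220,120:340],None,fx=3.6,fy=3.6,interpolation=cv2.INTER_CUBIC)[:, :800])
E
```

```text
time: 9.18
tcp_pos: [0.5018, -0.0478, 0.2216]
orientation: [180.0, 0.0, 119.7]
contact_force: [-0.3, -0.2, -0.0]
width: 0.0802
grasp_force: 0.0
time: 9.8
tcp_pos: [0.5068, 0.0924, 0.2216]
orientation: [180.0, -0.0, 154.6]
contact_force: [0.5, 0.1, -0.1]
width: 0.0574
grasp_force: 0.0
bar 182 [-26.69868034   1.68160751] [-33.63064567 -54.25449486] [25.71874558 55.88878279] 0.05782868669253298 0.09536368643849473
[0.50672406 0.0939201  0.2215903 ]
```

View pics/t6.png

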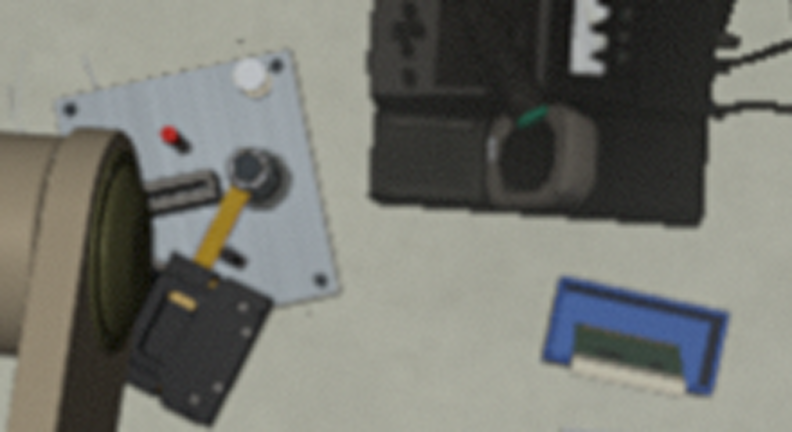

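The top view shows the card centred in the box with its bar over the near wall (px 572–690, 375), and the gripper over the peg. Descending and gripping.

```bash
python3 -m handwheel '[{"offset":[0,-0.1,-4],"rotation":[0,0,0],"jaw":0.3},{"offset":[0,-0.1,-8],"rotation":[0,0,0],"jaw":0.3},{"offset":[0,-0.1,-11],"rotation":[0,0,0],"jaw":0.3},{"offset":[0,-0.1,-13.5],"rotation":[0,0,0],"jaw":0.3},{"offset":[0,-0.1,-15.5],"rotation":[0,0,0],"jaw":0.3}]'
python3 -m handwheel '[{"offset":[0,0,0],"rotation":[0,0,0],"jaw":0},{"offset":[0,0,0],"rotation":[0,0,0],"jaw":-0.5},{"offset":[0,0,0],"rotation":[0,0,0],"jaw":-1},{"offset":[0,0,0],"rotation":[0,0,0],"jaw":-1},{"offset":[0,0,0],"rotation":[0,0,0],"jaw":-1}]' 20
python3 -m handwheel '[{"offset":[0,0,0],"rotation":[0,0,0],"jaw":-1},{"offset":[0,0,0],"rotation":[0,0,0],"jaw":-1},{"offset":[0,0,0],"rotation":[0,0,0],"jaw":-1}]' 30
python3 - <<'E'
from h import *
p=np.array([.597,.048])
s=sensors.get_state()['tcp_pos'][:2]; d=s-p; th=np.arctan2(d[1],d[0]); rr=np.hypot(*d); print(np.degrees(th),rr)
for k in range(1,16):
    f=np.radians(5*k); q=p+rr*np.array([np.cos(th-f),np.sin(th-f)]); print(5*k,((q-s)*100).round(2))
E
```

```text
time: 10.48
tcp_pos: [0.5066, 0.0897, 0.0656]
orientation: [-180.0, -0.0, 154.4]
contact_force: [0.3, -0.2, 0.7]
width: 0.057
grasp_force: 0.0
time: 11.1
tcp_pos: [0.508, 0.092, 0.0674]
orientation: [179.7, 0.1, 154.4]
contact_force: [5.5, 12.2, -0.1]
width: 0.0152
grasp_force: 20.0
time: 11.48
tcp_pos: [0.508, 0.092, 0.0674]
orientation: [179.7, 0.1, 154.4]
contact_force: [5.9, 12.4, -1.8]
width: 0.0149
grasp_force: 30.0
153.69856881108367 0.09923812025094927
5 [0.42 0.76]
10 [0.9  1.48]
15 [1.44 2.15]
20 [2.04 2.78]
25 [2.69 3.35]
30 [3.39 3.86]
35 [4.13 4.31]
40 [4.91 4.69]
45 [5.71 5.  ]
50 [6.55 5.24]
55 [7.4  5.41]
60 [8.26 5.51]
65 [9.12 5.52]
70 [9.99 5.47]
75 [10.84  5.33]
```

Peg gripped. The 13 N shows that the command sits about 2 mm behind the peg, so I add that. Swinging along the arc.

```bash
python3 -m handwheel '[{"offset":[0.3,0.55,0],"rotation":[0,0,-2.5],"jaw":-1},{"offset":[0.52,0.95,0],"rotation":[0,0,-5],"jaw":-1},{"offset":[1.0,1.65,0],"rotation":[0,0,-10],"jaw":-1},{"offset":[1.55,2.35,0],"rotation":[0,0,-15],"jaw":-1},{"offset":[2.15,2.95,0],"rotation":[0,0,-20],"jaw":-1}]'
python3 - <<'E'
from h import *
p=np.array([.597,.048]); s=sensors.get_state(); s0=np.array([.508,.092])
d=s['tcp_pos'][:2]-p; print(np.degrees(np.arctan2(d[1],d[0])),np.hypot(*d),s['contact_force'],s['grasp_force'])
E
```

```text
time: 12.1
tcp_pos: [0.5276, 0.1204, 0.0672]
orientation: [-179.9, -0.1, 134.3]
contact_force: [-7.1, 3.0, 6.8]
width: 0.015
grasp_force: 30.0
133.78529864429453 0.10024065806916556 [-7.05771529  2.98951323  6.79941408] 30.000000474974513
```

```bash
python3 -m handwheel '[{"offset":[0.65,0.57,0],"rotation":[0,0,-5],"jaw":-1},{"offset":[1.35,1.08,0],"rotation":[0,0,-10],"jaw":-1},{"offset":[2.09,1.53,0],"rotation":[0,0,-15],"jaw":-1},{"offset":[2.87,1.91,0],"rotation":[0,0,-20],"jaw":-1},{"offset":[3.67,2.22,0],"rotation":[0,0,-25],"jaw":-1}]'
python3 - <<'E'
from h import *
p=np.array([.597,.048]); s=sensors.get_state()
d=s['tcp_pos'][:2]-p; print(np.degrees(np.arctan2(d[1],d[0])),np.hypot(*d),s['contact_force'],s['grasp_force'])
E
```

```text
time: 12.72
tcp_pos: [0.5639, 0.144, 0.0672]
orientation: [-179.9, -0.2, 109.3]
contact_force: [-8.6, 11.1, 7.7]
width: 0.0152
grasp_force: 30.0
109.04484315767378 0.10151269300606199 [-8.60603567 11.0589805   7.65906842] 30.001711305230856
```

```bash
python3 -m handwheel '[{"offset":[0.83,0.36,0],"rotation":[0,0,-5],"jaw":-1},{"offset":[1.69,0.53,0],"rotation":[0,0,-10],"jaw":-1},{"offset":[2.55,0.64,0],"rotation":[0,0,-15],"jaw":-1},{"offset":[3.41,0.66,0],"rotation":[0,0,-20],"jaw":-1},{"offset":[4.1,0.64,0],"rotation":[0,0,-24],"jaw":-1}]'
python3 - <<'E'
from h import *
p=np.array([.597,.048]); s=sensors.get_state()
d=s['tcp_pos'][:2]-p; print(np.degrees(np.arctan2(d[1],d[0])),np.hypot(*d),s['contact_force'],s['grasp_force'])
E
```

```text
time: 13.35
tcp_pos: [0.6055, 0.1504, 0.0673]
orientation: [-179.9, -0.2, 85.3]
contact_force: [-5.1, 8.5, 4.7]
width: 0.0151
grasp_force: 30.0
85.25526201734083 0.10270518914578484 [-5.05441505  8.53567559  4.69896313] 30.001435428857803
```

```bash
python3 -m handwheel '[{"offset":[0.4,0,0],"rotation":[0,0,-2.5],"jaw":-1},{"offset":[0.8,-0.03,0],"rotation":[0,0,-5],"jaw":-1},{"offset":[1.0,-0.05,0],"rotation":[0,0,-6],"jaw":-1},{"offset":[1.1,-0.07,0],"rotation":[0,0,-6],"jaw":-1},{"offset":[1.2,-0.09,0],"rotation":[0,0,-6],"jaw":-1}]'
python3 -m handwheel '[{"offset":[0.05,0,0],"rotation":[0,0,0],"jaw":-1},{"offset":[0.1,0,0],"rotation":[0,0,0],"jaw":-1}]'
```

```text
time: 13.98
tcp_pos: [0.6168, 0.1491, 0.0672]
orientation: [-179.8, -0.1, 79.5]
contact_force: [-10.3, 7.5, 7.3]
width: 0.0153
grasp_force: 30.0
time: 14.22
tcp_pos: [0.617, 0.1491, 0.0672]
orientation: [-179.7, -0.1, 79.5]
contact_force: [-13.7, 6.9, 9.2]
width: 0.0151
grasp_force: 30.0
```

The force now rises while the tool stays put, so the arm is at the stop. I push a little more and check with the camera.

```bash
python3 -m handwheel '[{"offset":[0.1,0,0],"rotation":[0,0,0],"jaw":-1},{"offset":[0.15,0,0],"rotation":[0,0,0],"jaw":-1},{"offset":[0.15,0,0],"rotation":[0,0,0],"jaw":-1},{"offset":[0.15,0,0],"rotation":[0,0,0],"jaw":-1}]'
python3 - <<'E'
from h import *
t,_=grab('top'); s,_=grab('scene')
a=cv2.resize(t[100:220,120:330],(630,360)); b=cv2.resize(s[120:310,80:290],(260,235))
out=np.zeros((600,640,3),np.uint8); out[:360,:630]=a; out[362:597,:260]=b
b2=cv2.resize(s[150:220,240:320],(260,228)); out[362:590,300:560]=b2
cv2.imwrite('pics/f7.png',out); print(sensors.get_state()['joint_vel'])
E
```

```text
time: 14.72
tcp_pos: [0.6173, 0.1491, 0.0671]
orientation: [-179.5, 0.0, 79.5]
contact_force: [-19.3, 6.0, 11.9]
width: 0.0151
grasp_force: 30.0
[ 0.00762234  0.02269106  0.00633522  0.01904007 -0.02838344 -0.07307104]
```

View pics/f7.png

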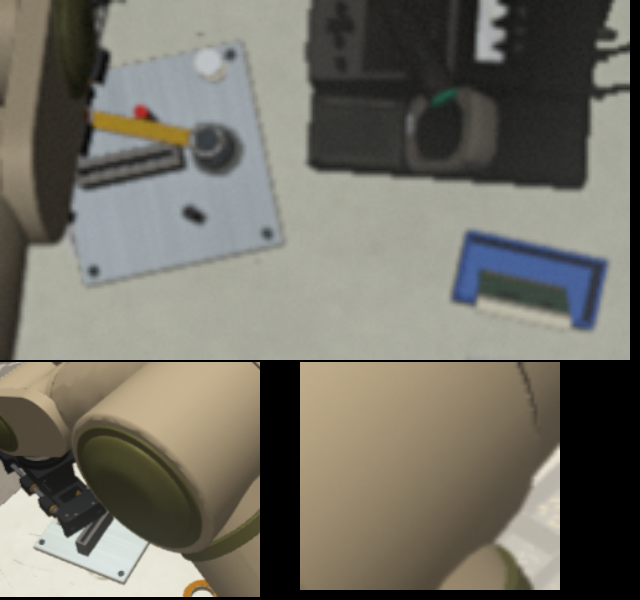

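The yellow arm lies right against the red-capped post (px 142,113), and the card still stands in the box (520,300). Handing in.

```bash
python3 -c "
from station import hand_in
print(hand_in())"
```

```text
the job is handed in; nothing more can be done
None
```

I handed the job in at about 15 s: the card stands released in the blue box, leaning on a side wall, and the gripper is holding the yellow arm against the red-capped post; the reel, tape and spool were never approached, though I took no final measurement of them, and the hand-in gave no verdict.

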